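Fetch the power sensor from the crowded component channel

ROBOT

A 6-joint arm with a two-finger parallel gripper is mounted at the origin on a cart in front of the work surface, level with it; the furniture and walls round the work are solid. World frame = base frame: x ahead of the robot, y to its left, z up, the work surface at z = 0. Lengths are in m, angles in rad, forces in N, time in s.
With the tool pointing down it reaches from about 0.35 to 0.85 m from the base axis. Payload 8.1 kg.
Tool frame: the origin (TCP) lies on the mounting face of the last link; the fingertips stand 186 mm ahead of it and the grasp point (between the pads) lies 167 mm ahead of it; z points along the fingers, y is the line along which they close (so a half turn about z gives the same grasp; the last joint's range is limited). The gripper opens to 93 mm and grips with 3 to 60 N. Pads are 15 mm wide; open, the fingers measure 128 mm over their backs; the gripper's body (75 mm by 188 mm) begins 65 mm behind the grasp point.
Start: joints at [-1.263, 0.13, 1.488, -0, 1.523, -0.085], TCP at [0.23, -0.554, 0.405] pointing down, gripper open.
Joint ranges: [-2.96, 2.96], [-0.89, 2.26], [0.02, 2.5], [-1.34, 4.48], [0, 2.73], [-2.66, 2.66]. Speed limits (rad/s): [2.39, 2.39, 2.79, 3.14, 3.14, 3.14].

INTERFACE

Orientations are given as a rotation vector (axis times angle).
In Python, from plant import * gives the robot as it stands. The module is installed in compiled form; this text tells all that it offers.
- The arm moves only by the tool arm_command, never from a script. Its argument "increments" is a list of rows, each a list of 6 numbers: the shift along the tool's x, y, z in units of 0.2 m (1.0 is 0.2 m), then the turn, a rotation vector about the tool's x, y, z in units of pi rad (1.0 is pi rad). A call has exactly 5 rows; each row is the pose to reach, as a shift and turn from the pose commanded when the call began, along the tool's axes at that moment, turning the shorter way round; what a row does not reach only later rows make up. A row lasts 1/8 s, in which the tool goes at most 62.5 mm and 10.7 degrees, less where a joint would pass 70% of its speed; a pose out of reach is approached as far as the arm can. A call with a number of a shift or a turn outside -1 to 1 is refused whole. A call with a gripper value outside its range is refused whole. "fingers" is the closure, from -1 (fully open) to 1 (shut), set as the call begins (left out, the last holds). The fingers move at their own pace and stop on an object; "force" is the grip in N (left out, the last holds). Time passes only in rows, so rows that repeat a pose let the fingers close, or fill a call up. It gives the time, the measured TCP pose, the force, the opening and the grip force at its end, in the units of the state.
- read_state(): the state, without advancing time (a new reading comes with each control period).
- read_camera(name): name is "scene" or "top"; returns a dict with "image" (480x640x3 uint8, red, green, blue), "fx", "fy", "cx", "cy" (pixels), "T" (4x4, takes a point from camera to world coordinates). Camera axes: x right, y down, z forward; pixel columns grow to the right and rows downward; lengths in m; the calibration is good to about 2 mm. A picture is of the moment at which its call begins. There is no depth.
- close_job(): hands the job in; it is judged then, once.
The state is a dict: "t": time; "q": joint angles; "dq": joint speeds; "joint_torque": joint torques, N m; "tool_pos": TCP position; "orientation": TCP orientation; "force": force on the tool from outside, world axes, zero at the start; "wrist_torque": the same for the moment, N m; "opening": finger opening in m; "gripper_force": force on a finger pad.
Only numpy, scipy, OpenCV 4.12 (cv2) and the standard library are available. Lean on these libraries where they do the work, as an engineer would, in place of code of your own. Each camera call takes 0.05 s, during which the arm holds its last target. There are 200 camera calls.

TASK

We need the round power sensor that lies boxed in between two taller components in the aluminium channel. Move the two components on either side of it out of the way, standing them upright in the shallow parts tray, then lay the sensor flat in the round recess of the cradle. Finally put everything else back in the channel exactly as it stood, upright, each piece at its own former spot and the mirror facing the way it did.

Things in the scene. Friction and masses are not known exactly. Their poses are not given: they have to be found in the camera images.
- channel: Aluminium U-profile fixed to the table, 226 mm long (own y) by 66 mm wide (x), screw tab 23 mm long beyond each open end. Origin: centre of underside. Floor 4 mm thick; side walls 28 mm high, 58 mm apart inside. Four components in a row at y = -76.5, -25.5, 25.5, 76.5 mm: the sensor in one of the inner places, the three tall ones in the others in any order.
- sensor_centre (a point): Round black power sensor head, a disc of 40 mm diameter and 15 mm height lying on its back, 0.15 kg. Point at its centre, 7.5 mm above its underside; z is its axis, up.
- tube_centre (a point): Black lens tube standing on its end, 31 mm diameter, 52 mm tall, 0.05 kg. Point at its centre, 26 mm above its foot; z up.
- holder_centre (a point): Black post holder, an upright cylinder of 31 mm diameter, 50 mm tall, 0.09 kg. A thumb screw sticks out 12 mm on its own -x side (across the channel at the start), below 36 mm above its foot; above that the cylinder is clear all round. Point on the cylinder's axis, 25 mm above its foot; z up.
- mount_centre (a point): Black mirror mount, 60 mm tall, 0.16 kg, 50 mm wide (own y, across the channel; clear side faces to grip). Foot 38 mm long (x) and 10 mm high; on it two upright plates, together 27 mm thick; adjusters stick out 18 mm more at the back (+x). Point: centre of the foot's outline, 30 mm above the underside (on the plates' middle within 1 mm); z up.
- mount_face (a point): Centre of the mirror on the front (-x) face of the mirror mount: 14 mm along -x and 5 mm above mount_centre.
- parts_tray: Shallow grey tray with a grey mat, fixed, 120 mm (x) by 200 mm (y), rim 10 mm high and 3 mm thick, mat surface 6.5 mm above the table. Origin: centre of underside. A 10 mm thick clamping fork lies along its +x rim (within x = 20 to 52 mm); the rest is free.
- cradle: Sensor cradle fixed to the table: aluminium block 80 x 80 mm, 16 mm high, with a round recess (50 mm diameter, 5 mm deep, rim chamfered 3 mm) in the middle of its top, its floor lined black. Screw lugs 23 mm long and 11 mm high with screws on its +y and -y sides, a small brass socket on +x. Origin: centre of underside.
- recess (a point): Centre of the floor of the cradle's recess, 11 mm above the table.
Mind the look-alikes: they are no part of the job. Of the things that look like the part that bears mount_centre, take the one that is farthest to the robot's left at the start.

How it is judged:
On the way, in this order (a step that is already met when the one before it is completed fails the run):
1. two of the three tall components (the sensor's neighbours) stand upright and released in the parts tray ((((x of tube_centre in the frame of parts_tray between -0.06 and 0.06 m and y of tube_centre in the frame of parts_tray between -0.1 and 0.1 m and z of tube_centre in the frame of parts_tray below 0.0385 m and angle between tube_centre's own z axis and vertical below 0.15 rad and contact force between tube and the fingers below 0.05 N) and (x of holder_centre in the frame of parts_tray between -0.06 and 0.06 m and y of holder_centre in the frame of parts_tray between -0.1 and 0.1 m and z of holder_centre in the frame of parts_tray below 0.0375 m and angle between holder_centre's own z axis and vertical below 0.15 rad and contact force between holder and the fingers below 0.05 N)) or ((x of tube_centre in the frame of parts_tray between -0.06 and 0.06 m and y of tube_centre in the frame of parts_tray between -0.1 and 0.1 m and z of tube_centre in the frame of parts_tray below 0.0385 m and angle between tube_centre's own z axis and vertical below 0.15 rad and contact force between tube and the fingers below 0.05 N) and (x of mount_centre in the frame of parts_tray between -0.06 and 0.06 m and y of mount_centre in the frame of parts_tray between -0.1 and 0.1 m and z of mount_centre in the frame of parts_tray below 0.0425 m and angle between mount_centre's own z axis and vertical below 0.15 rad and contact force between mount and the fingers below 0.05 N)) or ((x of holder_centre in the frame of parts_tray between -0.06 and 0.06 m and y of holder_centre in the frame of parts_tray between -0.1 and 0.1 m and z of holder_centre in the frame of parts_tray below 0.0375 m and angle between holder_centre's own z axis and vertical below 0.15 rad and contact force between holder and the fingers below 0.05 N) and (x of mount_centre in the frame of parts_tray between -0.06 and 0.06 m and y of mount_centre in the frame of parts_tray between -0.1 and 0.1 m and z of mount_centre in the frame of parts_tray below 0.0425 m and angle between mount_centre's own z axis and vertical below 0.15 rad and contact force between mount and the fingers below 0.05 N)))), for 0.2 s.
2. the sensor lies flat in the cradle's recess, released (horizontal distance between sensor_centre and recess below 0.009 m and z of sensor_centre in the frame of recess below 0.0095 m and angle between sensor_centre's own z axis and vertical below 0.08 rad and contact force between sensor and the fingers below 0.05 N), for 0.2 s.
At the end, for the whole second after the job is handed in: Sensor flat on the recess floor (0.08 rad), within 9 mm of its centre; tube, holder and mount upright (0.1 rad) in the channel, each centre and the mirror face within 15 mm of where they were at the start; all released and at rest (horizontal distance between sensor_centre and recess below 0.009 m and z of sensor_centre in the frame of recess below 0.0095 m and angle between sensor_centre's own z axis and vertical below 0.08 rad and distance of each of tube_centre, holder_centre, mount_centre, mount_face from where it was at the start of the episode below 0.015 m and angle between each of tube_centre, holder_centre, mount_centre's own z axis and vertical below 0.1 rad and linear speed of each of sensor, tube, holder, mount below 0.02 m/s); the robot touches nothing.
It fails at once if a tall component is knocked over (angle between any of tube_centre, holder_centre, mount_centre's own z axis and vertical above 0.9 rad).
It also fails if it takes over 112 s, if anything falls off the work surface, if the arm or the gripper's body presses on something with over 40 N, if the wrist force passes 120 N, or if a joint passes its speed limit or range.

## Working session

There is one attempt and no reset: what is moved stays moved. The work goes in short steps, Python scripts to look and compute and a tool call to move; the robot and the scene stay as the last step left them, time stands still between calls to the robot, and variables do not carry over. Pictures are saved under pics/ and viewed, at most 14 in all, crops included, and the job is handed in when it is done.

Besides the shell and the picture viewer there is one more tool, called after "Request:" as name([rows], argument=value, ...), one row to a line, values as JSON. arm_command: Moves the arm, as the interface text tells. Shifts and turns lie within -1 to 1; 1 stands for 0.2 m of shift or pi rad of turn. Its arguments: {"type":"object","properties":{"increments":{"type":"array","items":{"type":"array","items":{"type":"number","minimum":-1,"maximum":1}}},"fingers":{"type":"number"},"force":{"type":"number"}},"required":["increments"]}

```bash
mkdir -p pics; cat > h.py <<'E'
from plant import *
import numpy as np, cv2
from scipy.spatial.transform import Rotation as R
def ray(c,u,v,z):
    T=np.array(c["T"]); d=T[:3,:3]@np.array([(u-c["cx"])/c["fx"],(v-c["cy"])/c["fy"],1]); o=T[:3,3]
    return o+d*(z-o[2])/d[2]
def proj(c,p):
    T=np.array(c["T"]); q=T[:3,:3].T@(np.array(p)-T[:3,3]); return c["fx"]*q[0]/q[2]+c["cx"],c["fy"]*q[1]/q[2]+c["cy"]
def save(c,n): cv2.imwrite("pics/"+n,cv2.cvtColor(c["image"],cv2.COLOR_RGB2BGR))
E
python3 - <<'E'
from h import *
for n in("scene","top"):
    c=read_camera(n); save(c,n+"0.png"); print(n,c["fx"],np.round(c["T"],3).tolist())
s=read_state(); print({k:np.round(v,3).tolist() for k,v in s.items()})
E
```

```text
scene 508.91858510144834 [[-0.803, -0.424, 0.419, 0.055], [-0.596, 0.582, -0.553, 0.566], [-0.009, -0.694, -0.72, 0.813], [0.0, 0.0, 0.0, 1.0]]
top 504.70456213387865 [[-0.019, -0.994, 0.112, 0.364], [-1.0, 0.02, 0.013, -0.015], [-0.015, -0.112, -0.994, 1.197], [0.0, 0.0, 0.0, 1.0]]
{'t': 0.1, 'q': [-1.263, 0.131, 1.489, -0.0, 1.523, -0.085], 'dq': [-0.0, 0.0, -0.002, -0.002, -0.0, -0.001], 'joint_torque': [0.002, -56.134, -49.31, 0.077, 0.029, -0.0], 'tool_pos': [0.23, -0.554, 0.404], 'orientation': [-3.08, -0.613, 0.0], 'force': [-0.067, 0.558, -0.354], 'wrist_torque': [-0.034, 0.023, -0.021], 'gripper_force': 0.0, 'opening': 0.093}
```

View pics/scene0.png

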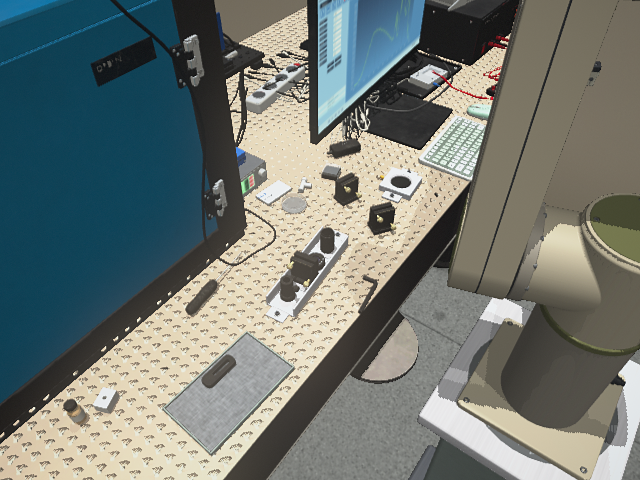

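View pics/top0.png

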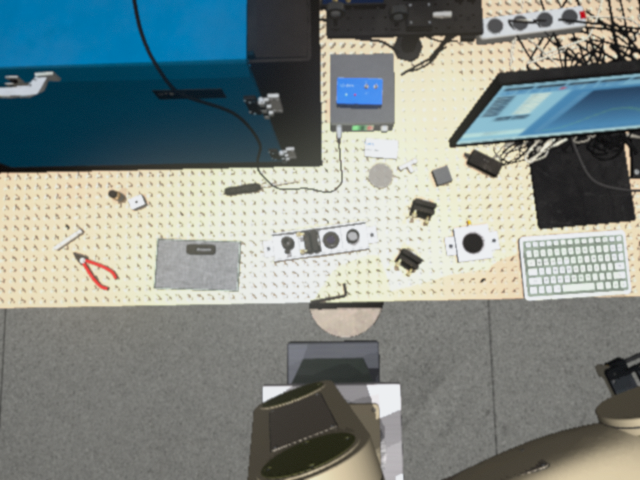

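The scene view shows the channel at (307,272) and the tray at (228,390). In the top view the channel is at (320,242), the tray at (198,264) and the cradle at (473,243). Candidates for the mount in the top view are (312,241) in the channel, (422,209) and (407,260). The one farthest to the robot's left (image left) is the one in the channel, (312,241). I'll check that in a crop.

```bash
python3 - <<'E'
from h import *
a=read_camera("top");b=read_camera("scene")
A=cv2.resize(a["image"][205:280,250:400],None,fx=5,fy=5,interpolation=2)[:,:800]
B=cv2.resize(b["image"][220:325,255:365],None,fx=2.1,fy=2.1,interpolation=2)
C=cv2.resize(a["image"][215:275,435:515],None,fx=3.5,fy=3.5,interpolation=2)
im=np.zeros((600,750,3),np.uint8); im[:375]=A; im[375:375+220,:231]=B[:220]; im[375:585,300:580]=C
save({"image":im},"crop1.png")
import itertools
# channel bright mask in top
for n,(u,v) in dict(tray=(198,264),ch=(320,242),cr=(473,243)).items(): print(n,ray(a,u,v,0.01))
E
```

```text
tray [0.43430311 0.30717907 0.01      ]
ch [0.48065217 0.01835572 0.01      ]
cr [ 0.47103878 -0.34144171  0.01      ]
```

View pics/crop1.png

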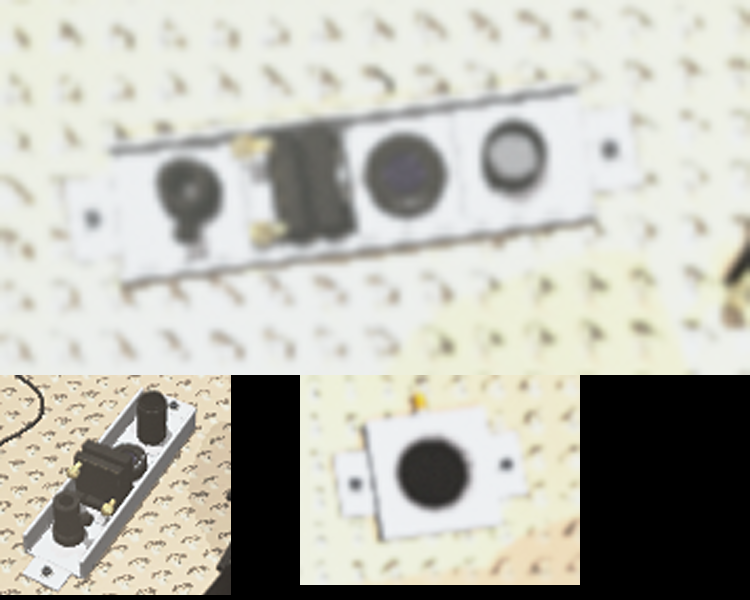

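The crop shows, from the robot's left to right, the holder, the mount (adjusters toward +y), the sensor and the tube, so I need to move the mount and the tube. Tab screws are at about top px (268.6,248.8) and (371.8,235). The cradle recess is dark and round at top px (473,242). Now computing positions.

```bash
python3 - <<'E'
from h import *
a=read_camera("top");b=read_camera("scene")
def P(n,c,u,v,z): p=ray(c,u,v,z); print(n,np.round(p,4)); return p
l=P("tabL",a,268.6,248.8,.005); r=P("tabR",a,371.8,235,.005)
P("tabLs",b,276.4,313.3,.005); P("tabRs",b,337.9,234.3,.005)
y=(l-r)/np.linalg.norm(l-r); x=np.array([y[1],-y[0],0]); m=(l+r)/2
print("len",np.linalg.norm(l-r),"yaw",np.degrees(np.arctan2(-y[0],y[1])))
for i,k in((76.5,"holder"),(25.5,"mount"),(-25.5,"sensor"),(-76.5,"tube")): print(k,np.round(m+y*i/1000,4))
P("sensor",a,250+404/5,205+174/5,.019);P("tube",a,250+514/5,205+155/5,.056)
P("mount",a,250+312/5,205+184/5,.062);P("holder",a,250+190/5,205+190/5,.054)
# cradle recess
for n,c,(u0,v0,u1,v1),z in(("top",a,(455,225,492,262),.016),("scene",b,(385,170,418,195),.016)):
    g=cv2.cvtColor(c["image"],cv2.COLOR_RGB2GRAY)[v0:v1,u0:u1]
    cs,_=cv2.findContours((g<70).astype(np.uint8),cv2.RETR_EXTERNAL,cv2.CHAIN_APPROX_NONE)
    k=max(cs,key=cv2.contourArea); M=cv2.moments(k); P("recess "+n+str(cv2.boundingRect(k)),c,u0+M["m10"]/M["m00"],v0+M["m01"]/M["m00"],.013)
# tray
for q in((155,238),(241,240),(239,291),(154,290)): P("tray",a,*q,.01)
s=read_state(); print(s["tool_pos"],R.from_rotvec(s["orientation"]).as_matrix().round(3).tolist())
E
```

```text
tabL [0.4674 0.1407 0.005 ]
tabR [ 0.4954 -0.1047  0.005 ]
tabLs [0.4681 0.1436 0.005 ]
tabRs [ 0.4947 -0.1045  0.005 ]
len 0.24705303977167356 yaw 6.497864391813667
holder [0.4727 0.094  0.005 ]
mount [0.4785 0.0434 0.005 ]
sensor [ 0.4843 -0.0073  0.005 ]
tube [ 0.49  -0.058  0.005]
sensor [ 0.4844 -0.0073  0.019 ]
tube [ 0.4883 -0.0577  0.056 ]
mount [0.4763 0.0341 0.062 ]
holder [0.4755 0.09   0.054 ]
recess top(9, 9, 18, 18) [ 0.4716 -0.3396  0.013 ]
recess scene(6, 7, 20, 11) [ 0.4696 -0.3374  0.013 ]
tray [0.4981 0.4104 0.01  ]
tray [0.4892 0.2055 0.01  ]
tray [0.3692 0.2101 0.01  ]
tray [0.3752 0.4103 0.01  ]
[ 0.22966967 -0.55423108  0.40436941] [[0.924, 0.383, -0.0], [0.383, -0.924, 0.001], [0.0, -0.001, -1.0]]
```

Request:
arm_command([
  [0.2,-0.2,0,0,0,0],
  [0.4,-0.4,0,0,0,0],
  [0.6,-0.6,0,0,0,0],
  [0.8,-0.8,0,0,0,0],
  [1,-1,0,0,0,0],
], fingers=-1, force=20)

```text
t: 0.92
tool_pos: [0.3382, -0.2913, 0.4048]
orientation: [3.081, 0.612, 0.001]
force: [0.2, 0.5, 0.7]
opening: 0.0929
gripper_force: 0.0
```

Request:
arm_command([
  [0.2,-0.2,0,0,0,0],
  [0.4,-0.4,0,0,0,0],
  [0.6,-0.6,0,0,0,0],
  [0.8,-0.8,0,0,0,0],
  [1,-1,0,0,0,0],
])

```text
t: 1.55
tool_pos: [0.4464, -0.0298, 0.405]
orientation: [3.081, 0.613, 0.001]
force: [0.9, -0.2, 0.6]
opening: 0.0928
gripper_force: 0.0
```

Request:
arm_command([
  [0.05,-0.05,0,0,0,-0.055],
  [0.1,-0.1,0,0,0,-0.11],
  [0.18,-0.18,0,0,0,-0.165],
  [0.29,-0.28,0,0,0,-0.22],
  [0.29,-0.28,0,0,0,-0.275],
])

```text
t: 2.17
tool_pos: [0.4786, 0.0437, 0.4047]
orientation: [-2.534, -1.856, -0.0]
force: [0.1, -0.7, -0.3]
opening: 0.0929
gripper_force: 0.0
```

Request:
arm_command([
  [0,0,0.1,0,0,-0.055],
  [0,0,0.2,0,0,-0.11],
  [0,0,0.3,0,0,-0.136],
  [0,0,0.4,0,0,-0.136],
  [0,0,0.4,0,0,-0.136],
])

```text
t: 2.8
tool_pos: [0.4775, 0.0423, 0.3231]
orientation: [-2.091, -2.341, 0.004]
force: [0.0, 0.3, 0.8]
opening: 0.0929
gripper_force: 0.0
```

```bash
cat >> h.py <<'E'
def to(p,yaw_deg,s=None,T=None):
    "shift and turn (units) from pose to TCP p, tool down with tool y at world angle yaw"
    if T is None:
        s=read_state(); T=(np.array(s["tool_pos"]),R.from_rotvec(s["orientation"]))
    a=np.radians(yaw_deg); y=[np.cos(a),np.sin(a),0]; z=[0,0,-1]; x=np.cross(y,z)
    G=R.from_matrix(np.array([x,y,z]).T)
    d=T[1].inv().apply(np.array(p)-T[0])/.2; r=(T[1].inv()*G).as_rotvec()/np.pi
    print("d",np.round(d,4),"r",np.round(r,4)); return np.array(p),G
E
python3 - <<'E'
from h import *
b=read_camera("scene"); save({"image":cv2.resize(b["image"][150:330,220:400],(720,720))[:600]},"s1.png")
to([.478,.042,.219],6.5)
print(proj(b,[.478,.042,.137]),proj(b,[.478,.042,.064]))
E
```

```text
d [-0.0016  0.0007  0.5271] r [-0.0004 -0.0001 -0.0001]
(np.float64(302.46075745803734), np.float64(233.26440408141002)) (np.float64(303.38476199779126), np.float64(259.3195983682919))
```

View pics/s1.png

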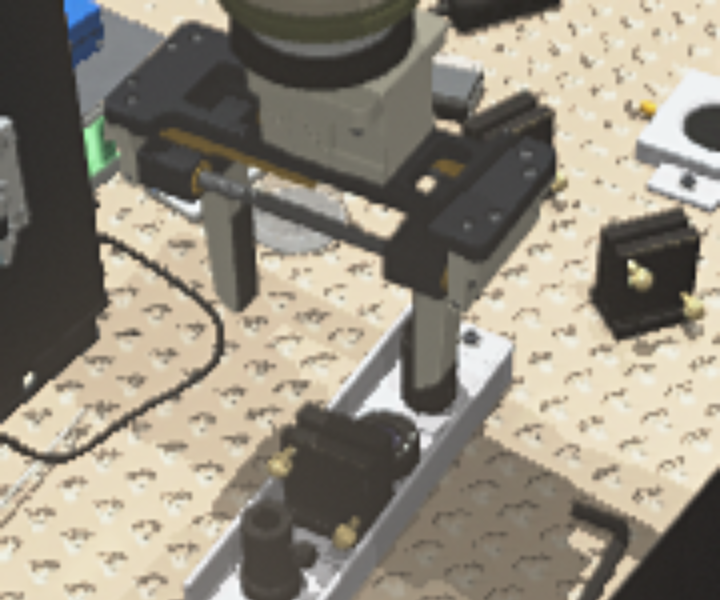

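The gripper is centred over the mount: the mount's top is at about crop (340,437), against an expected (333,437). Descending.

Request:
arm_command([
  [0,0,0.15,0,0,0],
  [0,0,0.3,0,0,0],
  [0,0,0.4,0,0,0],
  [0,0,0.48,0,0,0],
  [0,0,0.525,0,0,0],
])

```text
t: 3.48
tool_pos: [0.4785, 0.0423, 0.2197]
orientation: [2.092, 2.343, 0.0]
force: [0.6, 0.0, -0.4]
opening: 0.0931
gripper_force: 0.0
```

Request:
arm_command([
  [0,0,0,0,0,0],
  [0,0,0,0,0,0],
  [0,0,0,0,0,0],
  [0,0,0,0,0,0],
  [0,0,0,0,0,0],
], fingers=1, force=20)

```text
t: 4.1
tool_pos: [0.4785, 0.0423, 0.2201]
orientation: [2.092, 2.343, 0.001]
force: [1.1, 1.1, 1.3]
opening: 0.0498
gripper_force: 19.9
```

Request:
arm_command([
  [0,0,-0.05,0,0,0],
  [0,0,-0.15,0,0,0],
  [0,0,-0.3,0,0,0],
  [0,0,-0.43,0,0,0],
  [0,0,-0.5,0,0,0],
])

```text
t: 4.72
tool_pos: [0.4786, 0.0423, 0.3217]
orientation: [2.091, 2.342, 0.002]
force: [0.1, 0.2, -1.8]
opening: 0.0503
gripper_force: 19.9
```

Request:
arm_command([
  [0.08,0,0,0,0,0],
  [0.24,-0.02,0,0,0,0],
  [0.43,-0.04,0,0,0,0],
  [0.62,-0.06,0,0,0,0],
  [0.8,-0.07,0,0,0,0],
])

```text
t: 5.35
tool_pos: [0.4449, 0.2016, 0.3181]
orientation: [-2.091, -2.343, 0.003]
force: [1.2, -0.1, -1.4]
opening: 0.05
gripper_force: 19.9
```

Request:
arm_command([
  [0.18,0,0,0,0,0],
  [0.37,-0.02,0,0,0,0],
  [0.55,-0.04,0,0,0,0],
  [0.7,-0.06,0,0,0,0],
  [0.79,-0.07,0,0,0,0],
])

```text
t: 5.98
tool_pos: [0.413, 0.3567, 0.318]
orientation: [-2.09, -2.345, 0.004]
force: [0.8, -0.3, -1.6]
opening: 0.0496
gripper_force: 19.9
```

```bash
python3 - <<'E'
from h import *
s=read_state(); print(s["tool_pos"],s["opening"],s["gripper_force"])
b=read_camera("scene"); save({"image":cv2.resize(b["image"][240:460,130:350],(600,600))},"s2.png")
to([.415,.355,.223],6.5)
E
```

```text
[0.41300014 0.35669212 0.31804264] 0.04964328805174395 19.852976202964783
d [-0.0151  0.0102  0.4769] r [-0.0007 -0.0001  0.0005]
```

View pics/s2.png

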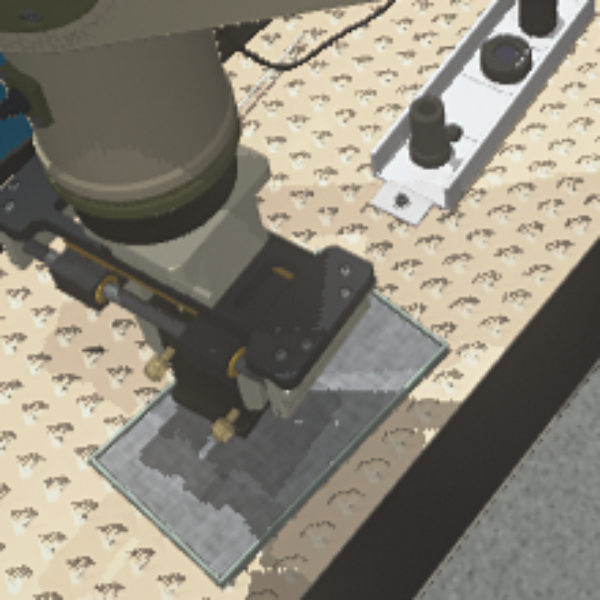

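The mount is held upright over the tray, with its foot at about crop (235,430). Lowering.

Request:
arm_command([
  [0,0,0.12,0,0,0],
  [0,0,0.26,0,0,0],
  [0,0,0.38,0,0,0],
  [0,0,0.45,0,0,0],
  [0,0,0.475,0,0,0],
])

```text
t: 6.65
tool_pos: [0.4143, 0.3546, 0.2237]
orientation: [-2.092, -2.343, 0.003]
force: [0.6, -0.1, -1.5]
opening: 0.0498
gripper_force: 19.9
```

Request:
arm_command([
  [0,0,0.005,0,0,0],
  [0,0,0.005,0,0,0],
  [0,0,0.005,0,0,0],
  [0,0,0.005,0,0,0],
  [0,0,0.005,0,0,0],
])

```text
t: 7.28
tool_pos: [0.4146, 0.3551, 0.2239]
orientation: [2.092, 2.344, 0.001]
force: [0.3, -0.5, -1.3]
opening: 0.0497
gripper_force: 19.9
```

Request:
arm_command([
  [0,0,0.003,0,0,0],
  [0,0,0.006,0,0,0],
  [0,0,0.006,0,0,0],
  [0,0,0.006,0,0,0],
  [0,0,0.006,0,0,0],
])

```text
t: 7.9
tool_pos: [0.4145, 0.3551, 0.2227]
orientation: [-2.092, -2.344, -0.0]
force: [-1.3, -1.6, 1.3]
opening: 0.0499
gripper_force: 19.9
```

Request:
arm_command([
  [0,0,0,0,0,0],
  [0,0,0,0,0,0],
  [0,0,0,0,0,0],
  [0,0,0,0,0,0],
  [0,0,0,0,0,0],
], fingers=-1)

```text
t: 8.52
tool_pos: [0.4145, 0.3551, 0.2225]
orientation: [-2.092, -2.344, 0.0]
force: [0.4, 0.5, -0.3]
opening: 0.092
gripper_force: 0.0
```

Request:
arm_command([
  [0,0,-0.12,0,0,0],
  [0,0,-0.28,0,0,0],
  [0,0,-0.42,0,0,0],
  [0,0,-0.5,0,0,0],
  [-0.1,0.136,-0.5,0,0,0],
])

```text
t: 9.15
tool_pos: [0.4434, 0.3393, 0.3242]
orientation: [2.089, 2.346, 0.004]
force: [0.7, 0.3, 0.5]
opening: 0.0929
gripper_force: 0.0
```

Request:
arm_command([
  [-0.2,0,0,0,0,0],
  [-0.4,0,0,0,0,0],
  [-0.6,0,0,0,0,0],
  [-0.8,0,0,0,0,0],
  [-1,0,0,0,0,0],
])

```text
t: 9.78
tool_pos: [0.4662, 0.1383, 0.322]
orientation: [-2.092, -2.343, 0.001]
force: [0.4, -0.1, 0.6]
opening: 0.0931
gripper_force: 0.0
```

Request:
arm_command([
  [-0.2,0,0,0,0,0.05],
  [-0.4,0,0,0,0,0.1],
  [-0.6,0,0,0,0,0.15],
  [-0.8,0,0,0,0,0.2],
  [-0.995,0,0,0,0,0.25],
])

```text
t: 10.4
tool_pos: [0.4887, -0.0595, 0.322]
orientation: [-2.833, -1.357, 0.001]
force: [-0.7, 1.0, 0.4]
opening: 0.0931
gripper_force: 0.0
```

Request:
arm_command([
  [0,0,0,0,0,0.05],
  [0,0,0,0,0,0.1],
  [0,0,0.05,0,0,0.15],
  [0,0,0.13,0,0,0.2],
  [0,0,0.21,0,0,0.25],
])

```text
t: 11.02
tool_pos: [0.4887, -0.0581, 0.2796]
orientation: [-3.137, -0.17, 0.001]
force: [0.1, 0.2, -0.6]
opening: 0.0933
gripper_force: 0.0
```

```bash
python3 - <<'E'
from h import *
b=read_camera("scene"); im=np.hstack([cv2.resize(b["image"][190:310,260:380],(400,400)),cv2.resize(b["image"][310:430,160:280],(400,400))]); save({"image":im},"s3.png")
to([.489,-.058,.212],-83.5); print(read_state()["tool_pos"])
E
```

```text
d [0.0074 0.0013 0.3258] r [-0.0004  0.0012 -0.0042]
[ 0.48775963 -0.05795364  0.27716377]
```

View pics/s3.png

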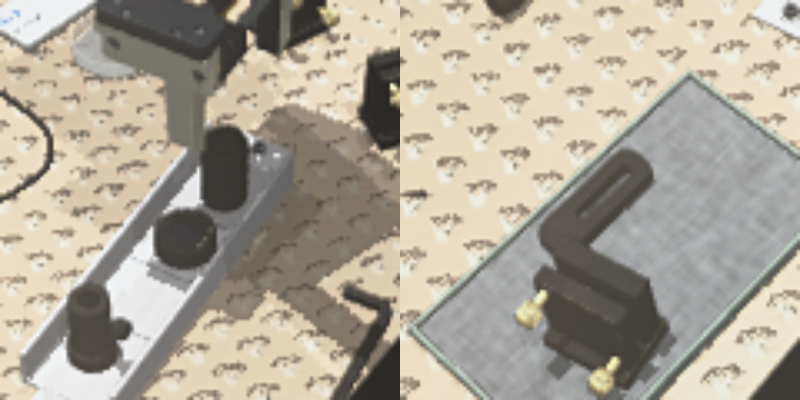

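The tube stands at crop (225,168) with the near finger above the gap on the sensor side. The mount stands upright in the tray. Descending on the tube.

Request:
arm_command([
  [0,0,0.1,0,0,-0.004],
  [0,0,0.2,0,0,-0.004],
  [0,0,0.27,0,0,-0.004],
  [0,0,0.31,0,0,-0.004],
  [0,0,0.325,0,0,-0.004],
])

```text
t: 11.7
tool_pos: [0.4889, -0.0582, 0.2153]
orientation: [-3.135, -0.198, 0.001]
force: [1.4, 0.5, 0.0]
opening: 0.0932
gripper_force: 0.0
```

Request:
arm_command([
  [0,0,0,0,0,0],
  [0,0,0,0,0,0],
  [0,0,0,0,0,0],
  [0,0,0,0,0,0],
  [0,0,0,0,0,0],
], fingers=1, force=15)

```text
t: 12.32
tool_pos: [0.4889, -0.0582, 0.2156]
orientation: [3.135, 0.197, 0.0]
force: [-0.9, 0.7, -0.2]
opening: 0.0474
gripper_force: 0.0
```

Request:
arm_command([
  [0,0,0,0,0,0],
  [0,0,0,0,0,0],
  [0,0,0,0,0,0],
  [0,0,0,0,0,0],
  [0,0,0,0,0,0],
])

```text
t: 12.95
tool_pos: [0.4889, -0.0582, 0.2156]
orientation: [3.135, 0.197, 0.0]
force: [0.2, -0.4, -0.4]
opening: 0.0299
gripper_force: 15.0
```

Request:
arm_command([
  [0,0,-0.05,0,0,0],
  [0,0,-0.15,0,0,0],
  [0,0,-0.3,0,0,0],
  [0,0,-0.43,0,0,0],
  [0,0,-0.5,0,0,0],
])

```text
t: 13.58
tool_pos: [0.4893, -0.0583, 0.3178]
orientation: [3.135, 0.197, 0.004]
force: [-0.1, -0.2, -1.1]
opening: 0.0298
gripper_force: 15.0
```

Request:
arm_command([
  [0,-0.08,0,0,0,0],
  [-0.03,-0.24,0,0,0,0],
  [-0.06,-0.43,0,0,0,0],
  [-0.08,-0.62,0,0,0,0],
  [-0.11,-0.8,0,0,0,0],
])

```text
t: 14.2
tool_pos: [0.4456, 0.0997, 0.314]
orientation: [-3.135, -0.198, 0.004]
force: [0.6, -0.1, -0.1]
opening: 0.0301
gripper_force: 15.0
```

Request:
arm_command([
  [-0.02,-0.18,0,0,0,0],
  [-0.04,-0.37,0,0,0,0],
  [-0.06,-0.55,0,0,0,0],
  [-0.08,-0.7,0,0,0,0],
  [-0.105,-0.8,0,0,0,0],
])

```text
t: 14.82
tool_pos: [0.4044, 0.2556, 0.3139]
orientation: [3.135, 0.2, -0.004]
force: [0.0, -0.3, -0.3]
opening: 0.0297
gripper_force: 15.0
```

Request:
arm_command([
  [0,0,0.1,0,0,0],
  [0,0,0.25,0,0,0],
  [0,0,0.38,0,0,0],
  [0,0,0.45,0,0,0],
  [0,0,0.475,0,0,0],
])

```text
t: 15.45
tool_pos: [0.4052, 0.254, 0.2192]
orientation: [3.135, 0.198, -0.004]
force: [-0.0, -0.8, -1.0]
opening: 0.0299
gripper_force: 15.0
```

Request:
arm_command([
  [0,0,0.005,0,0,0],
  [0,0,0.01,0,0,0],
  [0,0,0.01,0,0,0],
  [0,0,0.01,0,0,0],
  [0,0,0.01,0,0,0],
])

```text
t: 16.08
tool_pos: [0.4062, 0.2539, 0.2188]
orientation: [-3.135, -0.197, -0.001]
force: [-0.4, -0.5, 0.3]
opening: 0.03
gripper_force: 15.0
```

Request:
arm_command([
  [0,0,0.003,0,0,0],
  [0,0,0.004,0,0,0],
  [0,0,0.004,0,0,0],
  [0,0,0.004,0,0,0],
  [0,0,0.004,0,0,0],
])

```text
t: 16.7
tool_pos: [0.4062, 0.254, 0.2179]
orientation: [-3.135, -0.197, -0.0]
force: [-1.1, -0.4, 4.0]
opening: 0.0302
gripper_force: 15.0
```

Request:
arm_command([
  [0,0,0,0,0,0],
  [0,0,0,0,0,0],
  [0,0,0,0,0,0],
  [0,0,0,0,0,0],
  [0,0,0,0,0,0],
], fingers=-1)

```text
t: 17.32
tool_pos: [0.4061, 0.2539, 0.2177]
orientation: [3.135, 0.197, -0.0]
force: [0.9, 0.0, 0.1]
opening: 0.0755
gripper_force: 0.0
```

Request:
arm_command([
  [0,0,-0.05,0,0,0],
  [0,0,-0.18,0,0,0],
  [0,0,-0.32,0,0,0],
  [0,0,-0.43,0,0,0],
  [0,0,-0.5,0,0,0],
])

```text
t: 17.95
tool_pos: [0.4064, 0.2541, 0.3197]
orientation: [-3.134, -0.197, -0.003]
force: [1.2, -0.2, -0.1]
opening: 0.0931
gripper_force: 0.0
```

```bash
python3 - <<'E'
from h import *
b=read_camera("scene"); save({"image":cv2.resize(b["image"][200:440,130:370],(600,600))},"s4.png")
T=to([.4845,-.0073,.28],-83.5); print(read_state()["tool_pos"],read_state()["opening"])
E
```

```text
d [0.2207 1.3466 0.2049] r [-0.0004 -0.0012  0.0039]
[0.40676667 0.2542753  0.32114394] 0.0932190927369826
```

View pics/s4.png

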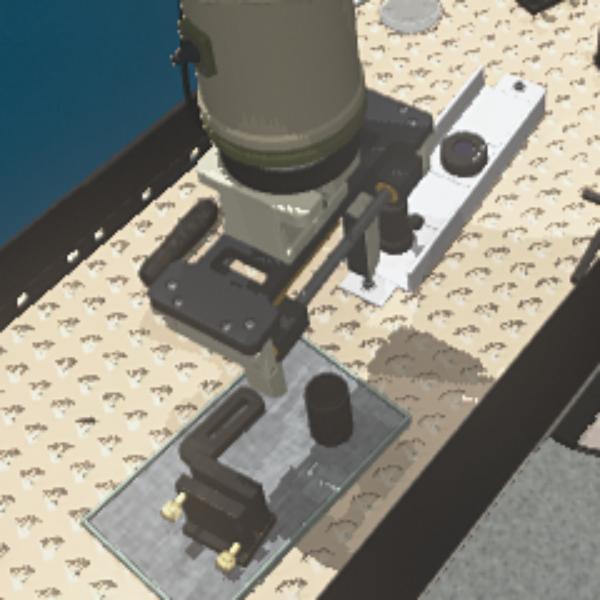

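The tube, at crop (330,408), and the mount, at (228,515), stand upright in the tray. The sensor is free at (463,153). Moving over the sensor.

Request:
arm_command([
  [0.02,0.1,0,0,0,0],
  [0.05,0.25,0,0,0,0],
  [0.07,0.4,0,0,0,0],
  [0.1,0.54,0,0,0,0],
  [0.12,0.67,0,0,0,0],
])

```text
t: 18.62
tool_pos: [0.4467, 0.123, 0.3172]
orientation: [3.135, 0.197, -0.001]
force: [1.3, 0.1, 0.6]
opening: 0.0931
gripper_force: 0.0
```

Request:
arm_command([
  [0.03,0.2,0,0,0,0],
  [0.06,0.4,0,0,0,0],
  [0.1,0.57,0,0,0,0],
  [0.121,0.672,0.15,0,0,0],
  [0.121,0.672,0.29,0,0,0],
])

```text
t: 19.25
tool_pos: [0.4878, -0.0078, 0.2588]
orientation: [3.135, 0.194, 0.0]
force: [-1.1, -0.6, -1.2]
opening: 0.093
gripper_force: 0.0
```

Request:
arm_command([
  [0,0,0,0,0,0],
  [0,0,0,0,0,0],
  [0,0,0,0,0,0],
  [0,0,0,0,0,0],
  [0,0,0,0,0,0],
])

```text
t: 19.88
tool_pos: [0.4878, -0.0062, 0.2604]
orientation: [3.135, 0.198, 0.002]
force: [-0.5, 0.9, -0.3]
opening: 0.0928
gripper_force: 0.0
```

```bash
python3 - <<'E'
from h import *
b=read_camera("scene"); a=read_camera("top")
to([.4845,-.0073,.1965],-83.5); print(read_state()["tool_pos"])
# sensor check in scene: dark blob centre near expected top centre
print(proj(b,[.4845,-.0073,.0115]))
save({"image":cv2.resize(b["image"][210:310,260:360],(600,600))},"s5.png")
E
```

```text
d [-0.0163  0.0032  0.3175] r [ 0.     -0.0001  0.004 ]
[ 0.4876238  -0.00625561  0.2600019 ]
(np.float64(315.7173692174334), np.float64(260.5757614433586))
```

View pics/s5.png

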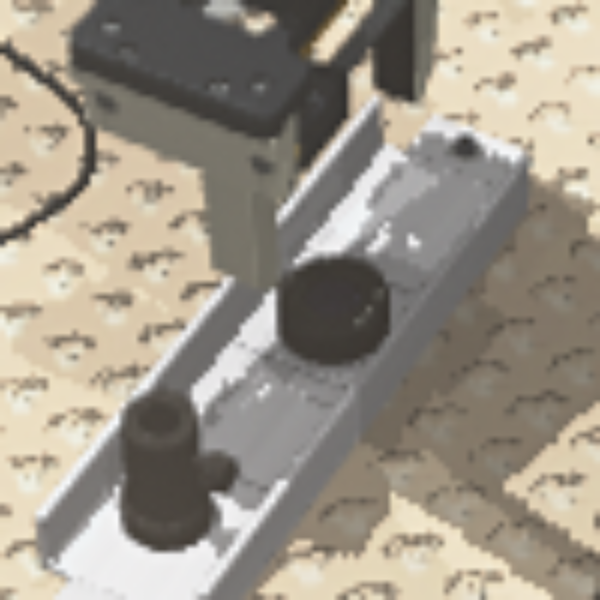

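The sensor is at crop (333,310), which is px (315.5,261.7). That matches the prediction of (315.7,260.6). Descending and gripping.

Request:
arm_command([
  [-0.016,0.003,0.08,0,0,0],
  [-0.016,0.003,0.17,0,0,0],
  [-0.016,0.003,0.24,0,0,0],
  [-0.016,0.003,0.29,0,0,0],
  [-0.016,0.003,0.316,0,0,0],
])

```text
t: 20.6
tool_pos: [0.4842, -0.0073, 0.1955]
orientation: [-3.135, -0.197, 0.002]
force: [-0.3, -0.4, 0.0]
opening: 0.0924
gripper_force: 0.0
```

Request:
arm_command([
  [0,0,0,0,0,0],
  [0,0,0,0,0,0],
  [0,0,0,0,0,0],
  [0,0,0,0,0,0],
  [0,0,0,0,0,0],
], fingers=1, force=20)

```text
t: 21.22
tool_pos: [0.4845, -0.0073, 0.1967]
orientation: [3.135, 0.197, 0.001]
force: [0.1, -0.2, -0.6]
opening: 0.0477
gripper_force: 0.0
```

Request:
arm_command([
  [0,0,0,0,0,0],
  [0,0,0,0,0,0],
  [0,0,0,0,0,0],
  [0,0,0,0,0,0],
  [0,0,0,0,0,0],
])

```text
t: 21.85
tool_pos: [0.4845, -0.0073, 0.1966]
orientation: [-3.135, -0.197, -0.0]
force: [-0.6, 0.6, 2.1]
opening: 0.039
gripper_force: 20.0
```

Request:
arm_command([
  [0,0,-0.05,0,0,0],
  [0,0,-0.15,0,0,0],
  [0,0,-0.3,0,0,0],
  [0,0,-0.43,0,0,0],
  [0,0,-0.5,0,0,0],
])

```text
t: 22.48
tool_pos: [0.4849, -0.0074, 0.2985]
orientation: [3.135, 0.197, 0.004]
force: [0.3, -1.1, -1.3]
opening: 0.0397
gripper_force: 20.0
```

Request:
arm_command([
  [0,0.08,0,0,0,0],
  [-0.03,0.24,0,0,0,0],
  [-0.06,0.43,0,0,0,0],
  [-0.1,0.62,0,0,0,0],
  [-0.13,0.82,0,0,0,0],
])

```text
t: 23.1
tool_pos: [0.4783, -0.1752, 0.2948]
orientation: [-3.134, -0.197, 0.004]
force: [2.1, 0.4, -0.9]
opening: 0.0391
gripper_force: 20.0
```

Request:
arm_command([
  [-0.02,0.2,0,0,0,0],
  [-0.05,0.39,0,0,0,0],
  [-0.08,0.57,0,0,0,0],
  [-0.1,0.72,0,0,0,0],
  [-0.127,0.8175,0,0,0,0],
])

```text
t: 23.72
tool_pos: [0.4735, -0.3405, 0.2948]
orientation: [-3.134, -0.195, 0.003]
force: [1.4, -0.1, -0.9]
opening: 0.0394
gripper_force: 20.0
```

Request:
arm_command([
  [0,0,0.03,0,0,0],
  [0,0,0.1,0,0,0],
  [0,0,0.2,0,0,0],
  [0,0,0.25,0,0,0],
  [0,0,0.25,0,0,0],
])

```text
t: 24.35
tool_pos: [0.4742, -0.3377, 0.2448]
orientation: [-3.133, -0.198, 0.003]
force: [-0.1, 0.1, -1.1]
opening: 0.0392
gripper_force: 20.0
```

```bash
python3 - <<'E'
from h import *
b=read_camera("scene"); save({"image":cv2.resize(b["image"][110:230,330:450],(600,600))},"s6.png")
to([.4706,-.3385,.2036],-83.5); print(read_state()["tool_pos"],read_state()["opening"])
E
```

```text
d [-0.0194 -0.0007  0.2116] r [-0.0003  0.0003  0.0041]
[ 0.47450417 -0.33819049  0.24590976] 0.03943120103101935
```

View pics/s6.png

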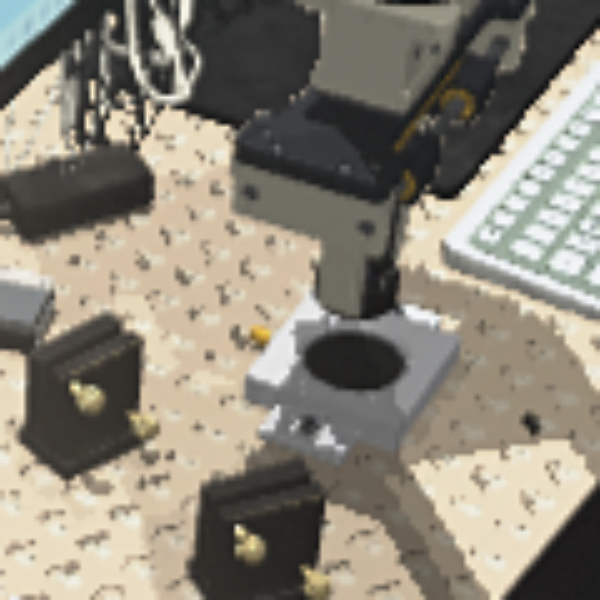

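The held sensor hovers behind the recess, which is at crop (354,360). Correcting by 4 mm and lowering.

Request:
arm_command([
  [-0.019,0,0.03,0,0,0.004],
  [-0.019,0,0.1,0,0,0.004],
  [-0.019,0,0.16,0,0,0.004],
  [-0.019,0,0.195,0,0,0.004],
  [-0.019,0,0.208,0,0,0.004],
])

```text
t: 25.02
tool_pos: [0.4705, -0.339, 0.204]
orientation: [-3.136, -0.178, 0.002]
force: [0.4, -0.0, -0.6]
opening: 0.0398
gripper_force: 20.0
```

Request:
arm_command([
  [0,0,0,0,0,0],
  [0,0,0,0,0,0],
  [0,0,0,0,0,0],
  [0,0,0,0,0,0],
  [0,0,0,0,0,0],
])

```text
t: 25.65
tool_pos: [0.4708, -0.3392, 0.2051]
orientation: [3.136, 0.178, 0.0]
force: [-0.3, -0.0, -1.5]
opening: 0.0395
gripper_force: 20.0
```

Request:
arm_command([
  [0,0,0.003,0,0,0],
  [0,0,0.006,0,0,0],
  [0,0,0.006,0,0,0],
  [0,0,0.006,0,0,0],
  [0,0,0.006,0,0,0],
])

```text
t: 26.28
tool_pos: [0.4708, -0.3391, 0.2037]
orientation: [-3.137, -0.178, 0.0]
force: [0.5, -0.7, -2.2]
opening: 0.0393
gripper_force: 20.0
```

Request:
arm_command([
  [0,0,0,0,0,0],
  [0,0,0,0,0,0],
  [0,0,0,0,0,0],
  [0,0,0,0,0,0],
  [0,0,0,0,0,0],
], fingers=-1)

```text
t: 26.9
tool_pos: [0.4708, -0.3392, 0.2038]
orientation: [3.137, 0.178, 0.0]
force: [0.2, -0.1, -0.5]
opening: 0.0846
gripper_force: 0.0
```

Request:
arm_command([
  [0,0,-0.05,0,0,0],
  [0,0,-0.18,0,0,0],
  [0,0,-0.32,0,0,0],
  [0,0,-0.43,0,0,0],
  [0,0,-0.5,0,0,0],
])

```text
t: 27.52
tool_pos: [0.4711, -0.3394, 0.3059]
orientation: [3.135, 0.178, 0.003]
force: [-0.7, -0.9, -0.3]
opening: 0.0929
gripper_force: 0.0
```

Request:
arm_command([
  [0,-0.1,0,0,0,0],
  [0,-0.28,0,0,0,0],
  [0,-0.48,0,0,0,0],
  [0,-0.68,0,0,0,0],
  [0,-0.9,0,0,0,0],
])

```text
t: 28.15
tool_pos: [0.45, -0.1592, 0.3038]
orientation: [-3.137, -0.177, 0.0]
force: [0.4, -0.2, -0.0]
opening: 0.0931
gripper_force: 0.0
```

```bash
python3 - <<'E'
from h import *
b=read_camera("scene"); a=read_camera("top"); im=np.hstack([cv2.resize(b["image"][150:210,370:430],(400,400),interpolation=2),cv2.resize(a["image"][215:275,443:503],(400,400),interpolation=2)]); save({"image":im},"s7.png")
print(proj(b,[.4706,-.3385,.026]),proj(a,[.4706,-.3385,.026]),read_state()["tool_pos"])
E
```

```text
(np.float64(400.9428576289943), np.float64(177.3365801289595)) (np.float64(473.6102191720798), np.float64(242.55510997187542)) [ 0.44986785 -0.15720933  0.30341315]
```

View pics/s7.png

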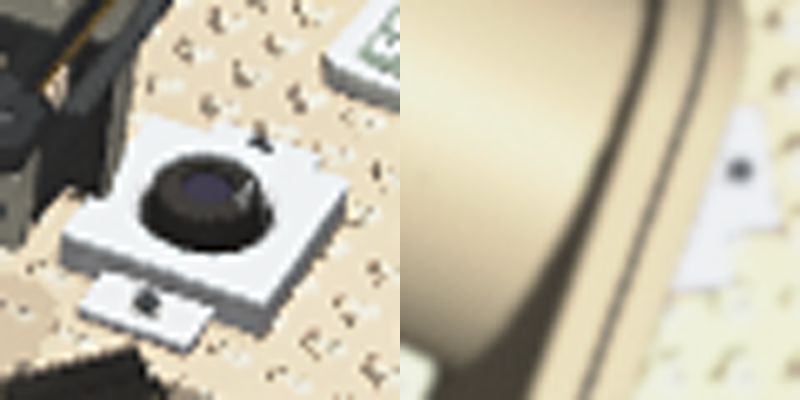

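The sensor sits flat in the recess: its top is at px (401.5,178.2), against an expected (400.9,177.3). Now fetching the tube.

Request:
arm_command([
  [0,-0.2,0,0,0,0],
  [0,-0.4,0,0,0,0],
  [0,-0.6,0,0,0,0],
  [0,-0.8,0,0,0,0],
  [0,-1,0,0,0,0],
])

```text
t: 28.88
tool_pos: [0.4278, 0.0391, 0.304]
orientation: [3.136, 0.177, 0.001]
force: [-0.2, 0.9, -0.0]
opening: 0.0932
gripper_force: 0.0
```

Request:
arm_command([
  [0,-0.2,0,0,0,0],
  [0,-0.4,0,0,0,0],
  [0,-0.6,0,0,0,0],
  [0,-0.8,0,0,0,0],
  [0.01,-1,0,0,0,0],
])

```text
t: 29.5
tool_pos: [0.4074, 0.2383, 0.3039]
orientation: [3.136, 0.177, 0.001]
force: [-0.2, -1.0, -0.3]
opening: 0.0928
gripper_force: 0.0
```

Request:
arm_command([
  [0,-0.05,0,0,0,0],
  [0,-0.065,0,0,0,0],
  [0,-0.065,0,0,0,0],
  [0,-0.065,0,0,0,0],
  [0,-0.065,0,0,0,0],
])

```text
t: 30.12
tool_pos: [0.406, 0.2496, 0.3038]
orientation: [3.137, 0.176, 0.0]
force: [-0.3, 1.6, -1.0]
opening: 0.0933
gripper_force: 0.0
```

```bash
python3 - <<'E'
from h import *
to([.4061,.254,.2182],-83.5); print(read_state()["tool_pos"])
E
```

```text
d [ 0.0029 -0.0216  0.4281] r [ 0.     -0.0001 -0.0004]
[0.40599423 0.24964363 0.30381178]
```

Request:
arm_command([
  [0,-0.021,0.05,0,0,0],
  [0,-0.021,0.2,0,0,0],
  [0.003,-0.021,0.33,0,0,0],
  [0.003,-0.021,0.4,0,0,0],
  [0.003,-0.021,0.428,0,0,0],
])

```text
t: 30.75
tool_pos: [0.4056, 0.2544, 0.2171]
orientation: [3.136, 0.178, -0.002]
force: [0.5, 0.1, 0.6]
opening: 0.0932
gripper_force: 0.0
```

Request:
arm_command([
  [0,0,0,0,0,0],
  [0,0,0,0,0,0],
  [0,0,0,0,0,0],
  [0,0,0,0,0,0],
  [0,0,0,0,0,0],
], fingers=1, force=15)

```text
t: 31.38
tool_pos: [0.406, 0.2545, 0.2183]
orientation: [-3.136, -0.178, -0.001]
force: [0.0, 0.8, 0.4]
opening: 0.0471
gripper_force: 0.0
```

Request:
arm_command([
  [0,0,0,0,0,0],
  [0,0,0,0,0,0],
  [0,0,0,0,0,0],
  [0,0,0,0,0,0],
  [0,0,0,0,0,0],
])

```text
t: 32.0
tool_pos: [0.4059, 0.2545, 0.2182]
orientation: [-3.137, -0.178, -0.0]
force: [-1.0, -0.1, 0.4]
opening: 0.0304
gripper_force: 15.0
```

Request:
arm_command([
  [0,0,-0.05,0,0,0],
  [0,0,-0.15,0,0,0],
  [0,0,-0.3,0,0,0],
  [0,0,-0.43,0,0,0],
  [0,0,-0.5,0,0,0],
])

```text
t: 32.62
tool_pos: [0.4063, 0.2547, 0.3203]
orientation: [-3.135, -0.178, -0.004]
force: [-0.3, 0.6, 0.2]
opening: 0.03
gripper_force: 15.0
```

Request:
arm_command([
  [0,0.08,0,0,0,0],
  [0.03,0.24,0,0,0,0],
  [0.06,0.43,0,0,0,0],
  [0.09,0.62,0,0,0,0],
  [0.12,0.8,0,0,0,0],
])

```text
t: 33.25
tool_pos: [0.4473, 0.0961, 0.3165]
orientation: [3.136, 0.177, -0.004]
force: [1.2, 0.1, 0.2]
opening: 0.0306
gripper_force: 15.0
```

Request:
arm_command([
  [0.02,0.18,0,0,0,0],
  [0.05,0.37,0,0,0,0],
  [0.08,0.55,0,0,0,0],
  [0.1,0.74,0,0,0,0],
  [0.115,0.798,0,0,0,0],
])

```text
t: 33.88
tool_pos: [0.488, -0.0601, 0.3167]
orientation: [-3.137, -0.174, 0.004]
force: [0.1, 1.4, 0.1]
opening: 0.0298
gripper_force: 15.0
```

Request:
arm_command([
  [0,0,0.05,0,0,0],
  [0,0,0.15,0,0,0],
  [0,0,0.2,0,0,0],
  [0,0,0.2,0,0,0],
  [0,0,0.2,0,0,0],
])

```text
t: 34.5
tool_pos: [0.4889, -0.0574, 0.2786]
orientation: [3.136, 0.179, 0.001]
force: [0.3, 0.1, 0.5]
opening: 0.0298
gripper_force: 15.0
```

```bash
python3 - <<'E'
from h import *
to([.4889,-.0582,.2156],-83.5); print(read_state()["tool_pos"])
E
```

```text
d [-0.0005  0.0042  0.3149] r [ 0.     -0.0002  0.0001]
[ 0.48886705 -0.05735629  0.27858918]
```

Request:
arm_command([
  [0,0.004,0.1,0,0,0],
  [0,0.004,0.2,0,0,0],
  [0,0.004,0.26,0,0,0],
  [0,0.004,0.295,0,0,0],
  [0,0.004,0.31,0,0,0],
])

```text
t: 35.12
tool_pos: [0.489, -0.0585, 0.2163]
orientation: [3.137, 0.178, 0.0]
force: [0.8, 0.1, -0.7]
opening: 0.0299
gripper_force: 15.0
```

Request:
arm_command([
  [0,0,0.003,0,0,0],
  [0,0,0.005,0,0,0],
  [0,0,0.005,0,0,0],
  [0,0,0.005,0,0,0],
  [0,0,0.005,0,0,0],
])

```text
t: 35.75
tool_pos: [0.489, -0.0586, 0.2155]
orientation: [3.136, 0.178, 0.001]
force: [0.6, -0.1, 2.5]
opening: 0.0302
gripper_force: 15.0
```

Request:
arm_command([
  [0,0,0,0,0,0],
  [0,0,0,0,0,0],
  [0,0,0,0,0,0],
  [0,0,0,0,0,0],
  [0,0,0,0,0,0],
], fingers=-1)

```text
t: 36.38
tool_pos: [0.4888, -0.0585, 0.2151]
orientation: [-3.137, -0.178, 0.0]
force: [0.4, 0.6, 0.0]
opening: 0.0754
gripper_force: 0.0
```

Request:
arm_command([
  [0,0,-0.05,0,0,0],
  [0,0,-0.18,0,0,0],
  [0,0,-0.34,0,0,0],
  [0,0,-0.5,0,0,0],
  [-0.136,-0.1,-0.5,0,0,0],
])

```text
t: 37.0
tool_pos: [0.4613, -0.0424, 0.3197]
orientation: [3.135, 0.176, 0.012]
force: [0.7, 0.3, -0.8]
opening: 0.0926
gripper_force: 0.0
```

Request:
arm_command([
  [0,-0.2,0,0,0,0],
  [0,-0.4,0,0,0,0],
  [0,-0.6,0,0,0,0],
  [0,-0.8,0,0,0,0],
  [0,-1,0,0,0,0],
])

```text
t: 37.62
tool_pos: [0.4367, 0.1583, 0.3161]
orientation: [-3.136, -0.178, -0.002]
force: [-0.6, -0.5, 0.5]
opening: 0.0925
gripper_force: 0.0
```

Request:
arm_command([
  [0,-0.2,0,0,0,-0.05],
  [0,-0.4,0,0,0,-0.1],
  [0,-0.6,0,0,0,-0.15],
  [0,-0.8,0,0,0,-0.2],
  [0,-0.997,0,0,0,-0.25],
])

```text
t: 38.25
tool_pos: [0.4141, 0.3565, 0.316]
orientation: [-2.826, -1.372, -0.001]
force: [0.8, -1.0, -0.2]
opening: 0.0926
gripper_force: 0.0
```

Request:
arm_command([
  [0,0,0,0,0,-0.05],
  [0,0,0,0,0,-0.1],
  [0,0,0,0,0,-0.15],
  [0,0,0,0,0,-0.2],
  [0,0,0,0,0,-0.25],
])

```text
t: 38.88
tool_pos: [0.4144, 0.3552, 0.316]
orientation: [2.086, 2.349, 0.001]
force: [-0.0, 0.2, -0.2]
opening: 0.0934
gripper_force: 0.0
```

```bash
python3 - <<'E'
from h import *
b=read_camera("scene")
to([.4145,.3551,.2227],6.5); print(read_state()["tool_pos"])
im=np.hstack([cv2.resize(b["image"][200:320,250:370],(400,400)),cv2.resize(b["image"][310:430,160:280],(400,400))]); save({"image":im},"s8.png")
E
```

```text
d [-5.000e-04  1.000e-04  4.661e-01] r [ 0.0002 -0.0001  0.004 ]
[0.41442291 0.35517254 0.31592596]
```

View pics/s8.png

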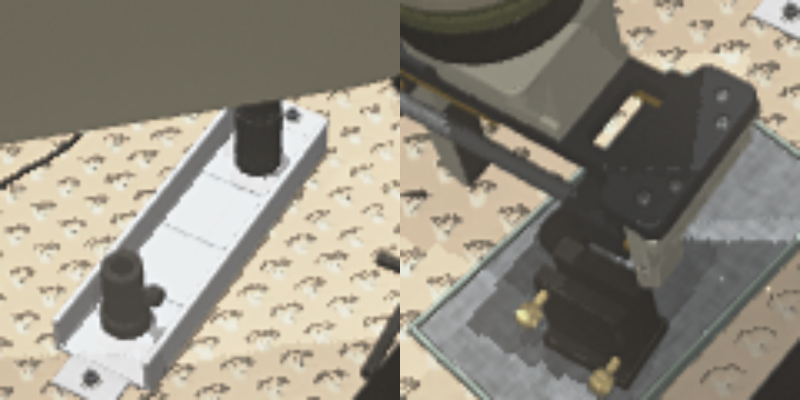

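The tube is back upright at crop (258,140). The gripper is centred over the mount in the tray. Picking the mount.

Request:
arm_command([
  [0,0,0.1,0,0,0.004],
  [0,0,0.25,0,0,0.004],
  [0,0,0.37,0,0,0.004],
  [0,0,0.44,0,0,0.004],
  [0,0,0.466,0,0,0.004],
])

```text
t: 39.55
tool_pos: [0.414, 0.3548, 0.2205]
orientation: [-2.109, -2.328, 0.003]
force: [0.6, -0.8, -0.3]
opening: 0.0928
gripper_force: 0.0
```

Request:
arm_command([
  [0,0,0,0,0,0],
  [0,0,0,0,0,0],
  [0,0,0,0,0,0],
  [0,0,0,0,0,0],
  [0,0,0,0,0,0],
], fingers=1, force=20)

```text
t: 40.17
tool_pos: [0.4145, 0.3552, 0.2223]
orientation: [2.107, 2.33, 0.001]
force: [-0.7, 0.3, 1.8]
opening: 0.0501
gripper_force: 19.8
```

Request:
arm_command([
  [0,0,0,0,0,0],
  [0,0,-0.05,0,0,0],
  [0,0,-0.2,0,0,0],
  [0,0,-0.38,0,0,0],
  [0,0,-0.5,0,0,0],
])

```text
t: 40.8
tool_pos: [0.4146, 0.3552, 0.3242]
orientation: [2.107, 2.33, 0.003]
force: [1.7, 0.2, -1.5]
opening: 0.0499
gripper_force: 19.8
```

Request:
arm_command([
  [-0.08,0,0,0,0,0],
  [-0.24,0.02,0,0,0,0],
  [-0.43,0.04,0,0,0,0],
  [-0.62,0.06,0,0,0,0],
  [-0.8,0.07,0,0,0,0],
])

```text
t: 41.42
tool_pos: [0.4438, 0.1951, 0.3201]
orientation: [-2.107, -2.329, 0.004]
force: [0.6, -0.0, -2.0]
opening: 0.0501
gripper_force: 19.8
```

Request:
arm_command([
  [-0.18,0,0,0,0,0],
  [-0.37,0.02,0,0,0,0],
  [-0.55,0.04,0,0,0,0],
  [-0.74,0.06,0,0,0,0],
  [-0.79,0.07,0,0,0,0],
])

```text
t: 42.05
tool_pos: [0.4735, 0.0391, 0.3203]
orientation: [-2.109, -2.326, 0.003]
force: [-0.2, 1.0, -1.4]
opening: 0.0501
gripper_force: 19.8
```

Request:
arm_command([
  [0,0,0.03,0,0,0],
  [0,0,0.1,0,0,0],
  [0,0,0.12,0,0,0],
  [0,0,0.12,0,0,0],
  [0,0,0.12,0,0,0],
])

```text
t: 42.68
tool_pos: [0.4743, 0.0419, 0.2982]
orientation: [2.106, 2.331, 0.0]
force: [-0.1, 0.1, -1.7]
opening: 0.0502
gripper_force: 19.8
```

```bash
python3 - <<'E'
from h import *
to([.4785,.0423,.2201],6.5); print(read_state()["tool_pos"])
E
```

```text
d [-3.000e-04  2.110e-02  3.904e-01] r [ 0.0001 -0.     -0.0038]
[0.47427507 0.04193716 0.29818578]
```

Request:
arm_command([
  [0,0.021,0.05,0,0,-0.004],
  [0,0.021,0.15,0,0,-0.004],
  [0,0.021,0.27,0,0,-0.004],
  [0,0.021,0.35,0,0,-0.004],
  [0,0.021,0.38,0,0,-0.004],
])

```text
t: 43.3
tool_pos: [0.478, 0.042, 0.2207]
orientation: [-2.091, -2.343, 0.002]
force: [0.3, 0.3, -1.8]
opening: 0.0505
gripper_force: 19.8
```

Request:
arm_command([
  [0,0,0.003,0,0,0],
  [0,0,0.006,0,0,0],
  [0,0,0.008,0,0,0],
  [0,0,0.008,0,0,0],
  [0,0,0.008,0,0,0],
])

```text
t: 43.92
tool_pos: [0.4785, 0.042, 0.2206]
orientation: [2.092, 2.343, 0.0]
force: [0.1, -1.0, -2.6]
opening: 0.0502
gripper_force: 19.8
```

Request:
arm_command([
  [0,0,0.003,0,0,0],
  [0,0,0.005,0,0,0],
  [0,0,0.005,0,0,0],
  [0,0,0.005,0,0,0],
  [0,0,0.005,0,0,0],
])

```text
t: 44.55
tool_pos: [0.4784, 0.042, 0.2197]
orientation: [2.092, 2.344, 0.0]
force: [-2.8, 0.6, 6.0]
opening: 0.0507
gripper_force: 19.8
```

Request:
arm_command([
  [0,0,0,0,0,0],
  [0,0,0,0,0,0],
  [0,0,0,0,0,0],
  [0,0,0,0,0,0],
  [0,0,0,0,0,0],
], fingers=-1)

```text
t: 45.18
tool_pos: [0.4784, 0.042, 0.2193]
orientation: [2.092, 2.343, 0.0]
force: [0.8, 0.2, 0.5]
opening: 0.0917
gripper_force: 0.0
```

Request:
arm_command([
  [0,0,-0.05,0,0,0],
  [0,0,-0.18,0,0,0],
  [0,0,-0.36,0,0,0],
  [0,0,-0.55,0,0,0],
  [0,0,-0.7,0,0,0],
])

```text
t: 45.8
tool_pos: [0.4785, 0.042, 0.362]
orientation: [2.091, 2.342, 0.002]
force: [0.3, -0.6, -0.3]
opening: 0.0929
gripper_force: 0.0
```

Request:
arm_command([
  [0.15,0,0,0,0,0],
  [0.35,-0.1,0,0,0,0],
  [0.55,-0.2,0,0,0,0],
  [0.8,-0.3,0,0,0,0],
  [1,-0.3,0,0,0,0],
])

```text
t: 46.42
tool_pos: [0.3948, 0.2353, 0.3604]
orientation: [2.091, 2.344, 0.002]
force: [0.3, -0.1, -0.1]
opening: 0.093
gripper_force: 0.0
```

Request:
arm_command([
  [0.15,0,0,0,0,0],
  [0.35,0,0,0,0,0],
  [0.55,0,0,0,0,0],
  [0.7,0,0,0,0,0],
  [0.7,0,0,0,0,0],
])

```text
t: 47.05
tool_pos: [0.3798, 0.3745, 0.3599]
orientation: [-2.089, -2.346, -0.001]
force: [-0.3, -0.5, 0.7]
opening: 0.0933
gripper_force: 0.0
```

```bash
python3 - <<'E'
from h import *
b=read_camera("scene"); a=read_camera("top")
A=cv2.resize(a["image"][205:280,250:400],None,fx=5,fy=5,interpolation=2)
B=cv2.resize(b["image"][220:325,255:365],None,fx=2.1,fy=2.1,interpolation=2)
C=cv2.resize(a["image"][215:275,435:515],None,fx=3.5,fy=3.5,interpolation=2)
im=np.zeros((600,750,3),np.uint8); im[:375]=A; im[375:595,:231]=B[:220]; im[375:585,300:580]=C
save({"image":im},"end.png")
E
```

```text
(no output)
```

View pics/end.png

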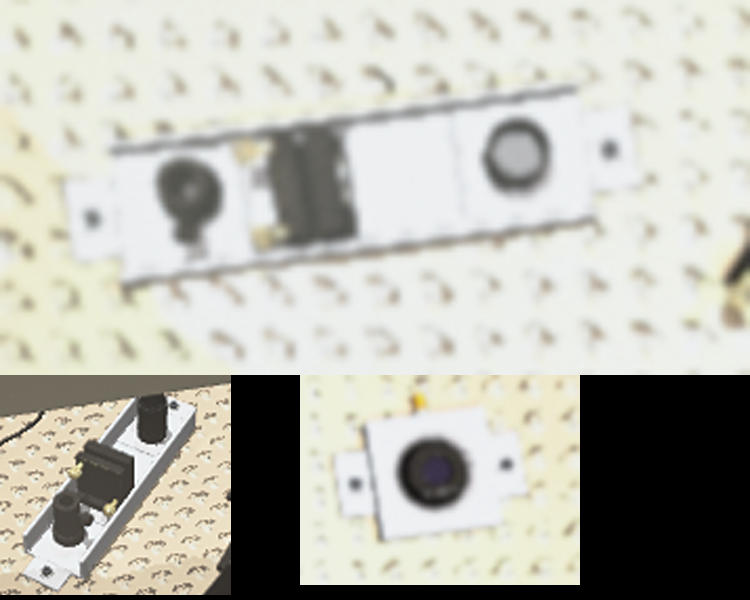

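The tube (516,155), mount (312,186) and holder (190,190) match their starting pixels. The sensor is centred in the recess at (434,471). Handing in.

```bash
python3 -c "
from plant import *
print(close_job())"
```

```text
the job is handed in; nothing more can be done
None
```

I handed the job in at about 47 s of simulated time. The final pictures show the sensor centred in the cradle recess and the tube, mount and untouched holder upright at their starting spots in the channel, mirror facing as before; no verdict was returned.

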